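Draw a sprung pointer rod to its length mark

TASK

Check the sprung telescoping pointer in its length-check jig: turn the pointer to match the jig and lay it in (do not drop it) so that it sits fully down with its collar behind the slotted steel bracket and its white knob sticking out in front, and let go. Then take the knob and pull the rod out of the barrel against its spring until the red ring has just come fully out of the barrel's mouth, about 50 mm, without overdrawing it by more than a centimetre even for a moment. Finish while still holding the knob there, rod steady at its mark and barrel seated in the jig; leave the bottles, the vial and the timer where they stand.

Things in the scene. Friction and masses are not known exactly. Their poses are not given: they have to be found in the camera images.
- pointer: sprung telescoping pointer, loose on its flat underside, about 0.26 kg (varies 0.7 to 1.4 times). Blue barrel 140 mm long (x -70 to +70), 26 wide, 28 tall. Origin: middle of the barrel's underside; +x along the barrel towards the knob, z up. A 10 mm steel rod leaves its +x end on the centre line, 14 above the underside. Grip the barrel at its middle, across its width
- collar (a point): centre of the pointer's collar: aluminium plate round the barrel, 50 wide, 36 tall, 8 thick along the barrel, at x +42, z 18 in the pointer's frame; its underside is flush with the barrel's
- mouth (a point): barrel's mouth, where the rod comes out and the red ring appears: at x +70, z 14 in the pointer's frame
- knob: pull knob on the rod's outer end: white with grey bands, a cylinder 24 mm diameter, 30 long, its axis (x) along the rod. Origin at its centre, which with the rod home lies at x +100, z 14 in the pointer's frame and moves along +x as the rod is drawn; 15 mm of bare rod lies between barrel and knob when home
- rod (a joint): how far the rod is drawn out of the barrel, m: 0 home, where the spring holds it; the 6 mm wide red ring on the rod begins to show at the mouth at 0.044 and is just fully out at 0.050; end stop at 0.075. Spring pull about 3.3 N at 0 and 8.8 N at 0.050, always drawing the rod back in
- jig: length-check jig, fixed to the bench: aluminium base plate x -85 to +65, 84 wide, 10 tall (mm). Origin on the bench under the seat; +x is the pull direction, z up. The seated pointer's frame stands 30 above it, same directions. The barrel goes in from straight above. Beside the barrel, x -46 to +38, only the base plate lies. Play: 3 mm either way along x (the pull first slides the barrel up), 2 along y
- bracket_slot (a point): middle of the slot's bottom in the jig's upright steel bracket (jig x +53, z 30 mm; bracket 8 thick): slot 30 wide, open at the top with flared lips, prongs to 65 above the bench. The barrel's +x end lies in the slot, the collar just behind it on the -x side; the bracket bears the pull
- saddle_floor (a point): middle of the floor of the jig's green saddle, which takes the barrel's rear end (jig x -60, z 30 mm): 28 long, 30 wide between its cheeks, which stand to 59 above the bench; end wall inside at jig x -74
- amber_bottle: amber bottle, black cap, 60 mm dia, 118 tall; a bystander, loose; origin at its underside's centre
- vial_white: white vial, 23 mm dia, 46 tall; a bystander, loose; origin at its underside's centre
- dropper_bottle: white dropper bottle, 32 mm dia, 76 tall; a bystander, loose; origin at its underside's centre
- timer: white kitchen-type timer, 24x66x62 mm tall; a bystander, loose; origin at its underside's centre
Things that resemble listed ones, but are neither listed nor needed, are in the scene too. There is more than one size of the pointer; the job needs the larger. What is shaped like the jig but purple is not meant.

How it is judged:
On the way, in this order (a step that is already met when the one before it is completed fails the run):
1. the pointer lies seated in the jig, collar behind the bracket and knob in front, let go, rod home (x of pointer in the frame of jig between -0.007 and 0.007 m and y of pointer in the frame of jig between -0.005 and 0.005 m and z of pointer in the frame of jig between 0.025 and 0.034 m and angle between the x axis of pointer and the x axis of jig, either way round below 0.09 rad and angle between pointer's own z axis and vertical below 0.09 rad and x of knob in the frame of jig above 0.05 m and value of joint rod below 0.006 m and contact force between each of the arm, the fingers and pointer below 0.05 N), for 0.2 s.
2. the rod is drawn to its mark by the knob, the jig's bracket bearing the pull (x of pointer in the frame of jig between -0.007 and 0.007 m and y of pointer in the frame of jig between -0.005 and 0.005 m and z of pointer in the frame of jig between 0.025 and 0.034 m and angle between the x axis of pointer and the x axis of jig, either way round below 0.09 rad and angle between pointer's own z axis and vertical below 0.09 rad and x of knob in the frame of jig above 0.05 m and value of joint rod between 0.046 and 0.058 m and contact force between pointer and jig above 3 N and contact force between the fingers and knob above 2 N), for 0.2 s.
At the end, for the whole second after the job is handed in: The pointer sits in the jig (within 7 mm along and 5 mm across the seat, fully down to 4 mm, within 0.09 rad, knob in front of the bracket), the rod is drawn 46 to 58 mm and still (under 10 mm/s), the fingers hold the knob (over 2 N) and the jig bears the pull (over 3 N) (all of step 2 and velocity of joint rod between -0.01 and 0.01 m/s); the arm keeps its last pose, push and grip.
It fails at once if the rod is overdrawn, past 62 mm (value of joint rod above 0.062 m).
It fails at once if the pointer is let go (dropped) more than 25 mm above its seat (height (world z) of pointer above 0.055 m and contact force between the fingers and pointer below 0.02 N).
It fails at once if a bottle, the vial or the timer is shifted by over 30 mm or tipped (distance of any of amber_bottle, vial_white, dropper_bottle, timer from where it was at the start of the episode above 0.03 m or angle between any of amber_bottle, vial_white, dropper_bottle, timer's own z axis and vertical above 0.5 rad).
It also fails if it takes over 51 s, if anything falls off the work surface, if the arm or the gripper's body presses on something with over 40 N, if the wrist force passes 120 N, or if a joint passes its speed limit or range.

ROBOT

A 6-joint arm with a two-finger parallel gripper is mounted at the origin on a cart in front of the work surface, level with it; the furniture and walls round the work are solid. World frame = base frame: x ahead of the robot, y to its left, z up, the work surface at z = 0. Lengths are in m, angles in rad, forces in N, time in s.
With the tool pointing down it reaches from about 0.35 to 0.875 m from the base axis. Payload 15.5 kg.
Tool frame: the origin (TCP) lies midway between the tips of the shut fingers; the grasp point (between the pads) lies behind it (ctrl.grip_depth is the z of the grasp point in the tool frame, in m); z points along the fingers, y is the line along which they close (so a half turn about z gives the same grasp; the last joint's range is limited). The gripper opens to 85 mm and grips with 20 to 120 N. Pads are 22 mm wide; open, the fingers measure 114 mm over their backs; the gripper's body (76 mm by 85 mm) begins 54 mm behind the grasp point. The pads swing forward as they close: fully open they stand 13 mm farther back than shut.
Start: joints at [1.038, 0.494, 1.345, -0, 1.302, -0.096], TCP at [0.265, 0.566, 0.231] pointing down, gripper open.
Joint ranges: [-2.91, 2.91], [-0.82, 2.16], [0.22, 2.67], [-1.22, 4.37], [0.12, 2.79], [-3.08, 3.08]. Speed limits (rad/s): [1.89, 1.89, 2.57, 3.01, 3.01, 3.01].

INTERFACE

Orientations are given as a unit quaternion [w, x, y, z].
In Python, from plant import ctrl, imaging, finder gives the robot as it stands. The module is installed in compiled form; this text tells all that it offers.
- The arm moves only by the tool step_arm, never from a script. Its argument "rows" is a list of rows, each an object of numbers: "x", "y", "z": the shift along the tool's x, y, z in m; "twist": the turn about the tool's z in rad; "claw": the closure, from 0 (fully open) to 1 (shut). In form: [{"x": .., "y": .., "z": .., "twist": .., "claw": ..}, ...]. A call has 1 to 12 rows; each row is the pose to reach, as a shift and turn from the pose commanded when the call began, along the tool's axes at that moment; what a row does not reach only later rows make up. A row lasts 1/12 s, in which the tool goes at most 41.7 mm and 7.16 degrees, less where a joint would pass 70% of its speed; a pose out of reach is approached as far as the arm can. A call with a gripper value outside its range is refused whole. The fingers move at their own pace and stop on an object; the grip force is fixed at half the most. Time passes only in rows, so rows that repeat a pose let the fingers close. It gives the time, the measured TCP pose, the force, the opening and the grip force at its end, in the units of the state.
- ctrl.get_obs(): the state, without advancing time (a new reading comes with each control period).
- imaging.get_image(name): name is "scene" or "top"; returns the picture (400x640x3 uint8, blue, green, red); there is no depth.
- imaging.calibration(name): a dict with "K" (3x3 intrinsics, pixels), "R" (3x3) and "t" (3): a world point X has camera coordinates R X + t. Camera axes: x right, y down, z forward; pixel columns grow to the right and rows downward; lengths in m; the calibration is good to about 2 mm. A picture is of the moment at which its call begins. calibration takes no time and is no camera call.
- ctrl.hand_in(): hands the job in; it is judged then, once.
Trained networks look in the newest picture that a camera, given by its name, has taken for a name from the list of things; names that differ only in an ending like _2 or _b are one class to them, and where a whole thing is asked for, a point or a joint stands for the part that bears it (a point fixed in the world has none). Each returns a list of dicts, best first, with "p" (0 to 1); they miss things now and then, are a little off and sometimes report something else, mostly with a low value. They report only what shows in the picture. A call takes as long as a camera call. They do not tell look-alikes from the thing itself.
- finder.cut_out(camera, target): "pixels" (400x640 bool, what is visible of it) and "location" ([column, row] in pixels, amid what is visible of it).
- finder.mark_of(camera, target): "location" ([column, row] in pixels: a listed point, or the origin of a listed thing).
The state is a dict: "time": time; "qpos": joint angles; "joint_velocities": joint speeds; "joint_efforts": joint torques, N m; "ee_pos": TCP position; "tcp_rot": TCP orientation; "force": force on the tool from outside, world axes, zero at the start; "wrist_torque": the same for the moment, N m; "opening": finger opening in m; "gripper_force": force on a finger pad.
Only numpy, scipy, OpenCV 4.12 (cv2) and the standard library are available. Lean on these libraries where they do the work, as an engineer would, in place of code of your own. Each camera call takes 0.05 s, during which the arm holds its last target. There are 200 camera calls.

## Working session

There is one attempt and no reset: what is moved stays moved. The work goes in short steps, Python scripts to look and compute and a tool call to move; the robot and the scene stay as the last step left them, time stands still between calls to the robot, and variables do not carry over. Pictures are saved under pics/ and viewed, at most 13 in all, crops included, and the job is handed in when it is done.

Besides the shell and the picture viewer there is one more tool, called as name(argument=value, ...), one argument or row to a line, values as JSON. step_arm: Moves the arm, as the interface text tells. Its arguments: {"type":"object","properties":{"rows":{"type":"array","items":{"type":"object","properties":{"x":{"type":"number"},"y":{"type":"number"},"z":{"type":"number"},"twist":{"type":"number"},"claw":{"type":"number"}}}}},"required":["rows"]}

```bash
mkdir -p pics; cat > h.py <<'E'
import numpy as np, cv2
from plant import ctrl, imaging, finder
def ray(cam,px):
    c=imaging.calibration(cam);K,R,t=map(np.array,(c["K"],c["R"],c["t"]))
    d=R.T@np.linalg.inv(K)@np.array([px[0],px[1],1.]);o=-R.T@t
    return o,d
def at_z(cam,px,z):
    o,d=ray(cam,px);return o+d*(z-o[2])/d[2]
def proj(cam,X):
    c=imaging.calibration(cam);K,R,t=map(np.array,(c["K"],c["R"],c["t"]))
    p=K@(R@np.array(X)+t.ravel());return p[:2]/p[2]
E
python3 - <<'E'
from h import *
for c in("top","scene"):
    im=imaging.get_image(c);cv2.imwrite(f"pics/{c}0.png",im)
    print(c,ray(c,(320,200)))
    for n,z in(("pointer",0),("collar",.018),("mouth",.014),("knob",.014),("jig",0),("bracket_slot",.03),("saddle_floor",.03)):
        for r in finder.mark_of(c,n)[:4]:
            print(n,round(r["p"],2),np.round(r["location"],1),np.round(at_z(c,r["location"],z),3))
print(ctrl.get_obs(),ctrl.grip_depth)
E
```

```text
top (array([0.35556519, 0.07826502, 1.05786976]), array([ 0.19356446, -0.00788295, -0.98115846]))
pointer 0.97 [356.5 214.1] [ 0.52  -0.022  0.   ]
pointer 0.59 [432.3 206.2] [ 0.527 -0.219  0.   ]
collar 0.95 [421.1 188.5] [ 0.572 -0.191  0.018]
collar 0.59 [369.5 204.4] [ 0.54  -0.055  0.018]
mouth 0.77 [417.8 184.1] [ 0.585 -0.185  0.014]
mouth 0.73 [374.2 197.4] [ 0.558 -0.069  0.014]
knob 0.59 [379.3 195.9] [ 0.561 -0.083  0.014]
knob 0.45 [406.2 173.1] [ 0.616 -0.159  0.014]
knob 0.28 [435.6 205.9] [ 0.525 -0.224  0.014]
jig 0.65 [300.6 211.6] [0.537 0.122 0.   ]
jig 0.55 [224.2 279.1] [0.38  0.323 0.   ]
jig 0.34 [407.5 174.7] [ 0.615 -0.165  0.   ]
bracket_slot 0.7 [217.8 298.8] [0.334 0.333 0.03 ]
bracket_slot 0.69 [299.5 231.1] [0.483 0.127 0.03 ]
saddle_floor 0.96 [229.5 256.3] [0.434 0.302 0.03 ]
saddle_floor 0.57 [304.  186.9] [0.595 0.108 0.03 ]
scene (array([-0.15201518, -0.76719438,  0.76281641]), array([ 0.54195357,  0.65081209, -0.5321137 ]))
pointer 0.55 [377.5 264. ] [ 0.516 -0.212  0.   ]
pointer 0.52 [335.3 237.6] [ 0.513 -0.037  0.   ]
collar 0.86 [381.6 247.7]
[... 593 characters left out ...]
965e+00,  4.93596501e-01,  1.34553183e+00,  7.35452062e-07,
        1.30248917e+00, -9.55203655e-02]), 'joint_velocities': array([ 4.02482489e-05,  6.38010421e-04, -1.42201464e-03, -1.10939219e-03,
        1.45484316e-03, -1.72720555e-03]), 'joint_efforts': array([ 1.09785786e-03, -8.81965113e+01, -3.84255624e+01, -5.11137951e-04,
        4.04956563e-04, -2.49656381e-05]), 'ee_pos': array([0.26495044, 0.56604825, 0.23126834]), 'tcp_rot': array([-4.18024042e-06,  2.17139655e-01,  9.76140548e-01, -1.17082285e-05]), 'force': array([ 0.45354106, -0.05412885, -0.33775874]), 'wrist_torque': array([-0.03666451,  0.04411533, -0.0188645 ]), 'gripper_force': 0.0, 'opening': 0.0853107435847213} -0.0187
```

View pics/top0.png

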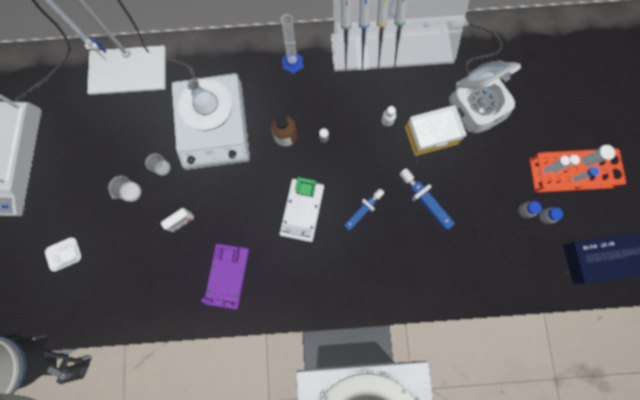

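View pics/scene0.png

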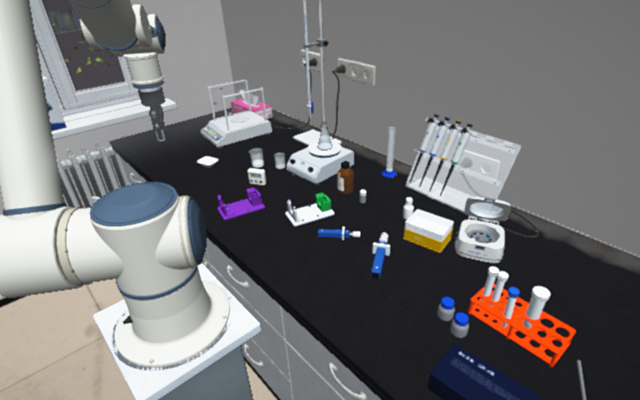

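The larger pointer is at (427,200) in the top view with its knob at (406,174). The real jig (aluminium plate, green saddle) is at (302,209), with its saddle at (305,187) and its bracket at about (299,232), so it pulls towards the robot. The purple look-alike is at (226,276).

```bash
python3 - <<'E'
from h import *
im=imaging.get_image("top");sc=imaging.get_image("scene")
a=cv2.resize(im[170:250,265:345],(480,480),interpolation=cv2.INTER_CUBIC)
b=cv2.resize(sc[185:235,275:340],(624,480),interpolation=cv2.INTER_CUBIC)
cv2.imwrite("pics/j.png",np.hstack([a,b[:,:320]]) if 0 else a)
hsv=cv2.cvtColor(im,cv2.COLOR_BGR2HSV)
def pca(px,z):
    P=np.array([at_z("top",p,z)[:2] for p in px]);m=P.mean(0);u,s,v=np.linalg.svd(P-m);d=v[0];q=(P-m)@d;return m,d,q.min(),q.max()
m=((hsv[...,0]>100)&(hsv[...,0]<125)&(hsv[...,1]>120)&(hsv[...,2]>60));r=np.zeros_like(m);r[165:235,398:460]=1
ys,xs=np.nonzero(m&r);print("barrel",len(xs),pca(np.c_[xs,ys],.024))
for cam in("top","scene"):
  for n in("jig","pointer","knob"):
    for c in finder.cut_out(cam,n)[:3]:
        ys,xs=np.nonzero(c["pixels"]);
        rect=cv2.minAreaRect(np.c_[xs,ys].astype(np.float32))
        print(cam,n,round(c["p"],2),len(xs),np.round(c["location"],1),rect)
        if cam=="top": print("   corners@z.01",[np.round(at_z(cam,p,.01)[:2],4).tolist() for p in cv2.boxPoints(rect)])
g=(hsv[...,0]>50)&(hsv[...,0]<80)&(hsv[...,1]>120)&(hsv[...,2]>50);r[:]=0;r[170:205,285:325]=1
ys,xs=np.nonzero(g&r);print("green",xs.mean(),ys.mean(),xs.min(),xs.max(),ys.min(),ys.max(),at_z("top",(xs.mean(),ys.mean()),.045))
E
```

```text
barrel 607 (array([ 0.51813891, -0.21636088]), array([-0.8376425 , -0.54621886]), np.float64(-0.07845323758841954), np.float64(0.062433558057858135))
top jig 0.77 1897 [304.6 209.1] ((301.6083068847656, 209.00180053710938), (32.62919235229492, 59.8201904296875), 12.26477336883545)
   corners@z.01 [[0.4803, 0.179], [0.6304, 0.1381], [0.6058, 0.0566], [0.457, 0.0996]]
top jig 0.63 2113 [222.5 274.5] ((224.748779296875, 275.906005859375), (36.67097473144531, 63.06265640258789), 11.768289566040039)
   corners@z.01 [[0.3269, 0.3806], [0.4758, 0.3464], [0.4505, 0.2566], [0.3029, 0.2933]]
top pointer 0.72 375 [361.  211.4] ((363.30517578125, 210.21617126464844), (12.784380912780762, 50.6615104675293), 35.31121063232422)
   corners@z.01 [[0.4878, 0.0155], [0.5897, -0.0692], [0.5682, -0.0942], [0.4671, -0.0093]]
top pointer 0.67 793 [431.3 200.1] ((426.00006103515625, 198.50003051757812), (72.83200073242188, 19.091880798339844), 45.0)
   corners@z.01 [[0.6026, -0.1247], [0.6363, -0.1639], [0.4913, -0.2791], [0.4595, -0.2402]]
top knob 0.52 97 [406.8 176.5] ((405.50006103515625, 175.5000152587
[... 277 characters left out ...]
.0678], [0.5803, -0.082], [0.569, -0.0912], [0.5569, -0.077]]
scene jig 0.86 769 [243.5 204.4] ((240.24569702148438, 203.540283203125), (24.096355438232422, 44.40227508544922), 74.2913589477539)
scene jig 0.73 918 [308.2 209.9] ((308.5882568359375, 208.85293579101562), (27.163990020751953, 47.29444885253906), 75.96376037597656)
scene pointer 0.83 314 [336.6 233.4] ((338.0077819824219, 233.68716430664062), (10.948832511901855, 40.090213775634766), 87.61405944824219)
scene pointer 0.6 577 [378.6 254.7] ((380.8476867675781, 256.1319885253906), (19.094209671020508, 46.73806381225586), 4.085616588592529)
green 305.1618257261411 185.75103734439833 297 315 178 194 [0.594424   0.10465077 0.045     ]
```

View pics/j.png

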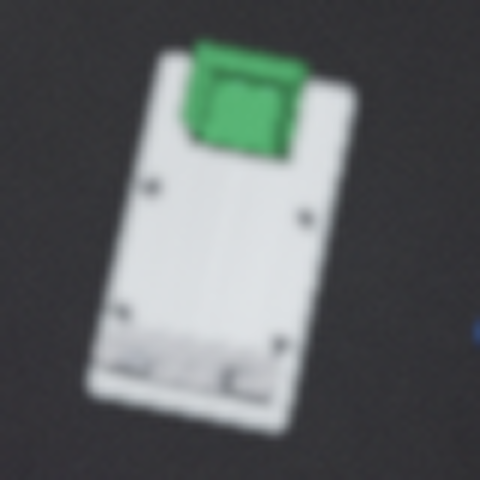

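```bash
cat >> h.py <<'E'
from scipy.spatial.transform import Rotation as Ro
def go(pos,yaw_deg):
    "tool shift to reach TCP pos with tool y at world yaw"
    s=ctrl.get_obs();q=s["tcp_rot"];R=Ro.from_quat([q[1],q[2],q[3],q[0]]).as_matrix()
    y=np.degrees(np.arctan2(R[1,1],R[0,1]));d=(y-yaw_deg+180)%360-180
    print("shift",np.round(R.T@(np.array(pos)-s["ee_pos"]),4),"twist",round(np.radians(d),3),"pos",s["ee_pos"].round(4),"yaw",round(y,2),"tilt",round(R[2,2],5),"t",s["time"],"open",s["opening"])
E
python3 - <<'E'
from h import *
from scipy.optimize import least_squares
px=(np.array([[158,50],[357,88],[288,435],[88,393]])+.5)/6-.5+[265,170]
W=np.array([at_z("top",p,.01)[:2] for p in px]);print(W.round(4))
M=np.array([[-85,-42],[-85,42],[65,42],[65,-42]])/1e3
def f(p):
    c,s=np.cos(p[2]),np.sin(p[2]);return (M@np.array([[c,s],[-s,c]])+p[:2]-W).ravel()
r=least_squares(f,[.54,.12,2.87]);print(r.x,np.degrees(r.x[2]),f(r.x).round(4))
go((.525,-.212,.15),-56.9)
E
```

```text
[[0.6263 0.1413]
 [0.6031 0.0563]
 [0.4558 0.0962]
 [0.4795 0.1792]]
[0.5315003  0.12083533 2.87944964] 164.98031164432896 [-0.0018 -0.0019 -0.0004  0.0019  0.0021  0.0009  0.0001 -0.001 ]
shift [-0.5653 -0.5944  0.0813] twist 2.126 pos [0.265  0.5661 0.2313] yaw 64.92 tilt -1.0 t 1.2 open 0.08537404993039777
```

step_arm(
  rows=[
    {"x":-0.565,"y":-0.594,"z":0,"twist":2.126,"claw":0},
    {"x":-0.565,"y":-0.594,"z":0,"twist":2.126,"claw":0},
    {"x":-0.565,"y":-0.594,"z":0,"twist":2.126,"claw":0},
    {"x":-0.565,"y":-0.594,"z":0,"twist":2.126,"claw":0},
    {"x":-0.565,"y":-0.594,"z":0,"twist":2.126,"claw":0},
    {"x":-0.565,"y":-0.594,"z":0,"twist":2.126,"claw":0},
    {"x":-0.565,"y":-0.594,"z":0,"twist":2.126,"claw":0},
    {"x":-0.565,"y":-0.594,"z":0,"twist":2.126,"claw":0},
    {"x":-0.565,"y":-0.594,"z":0,"twist":2.126,"claw":0},
    {"x":-0.565,"y":-0.594,"z":0,"twist":2.126,"claw":0},
    {"x":-0.565,"y":-0.594,"z":0,"twist":2.126,"claw":0},
    {"x":-0.565,"y":-0.594,"z":0,"twist":2.126,"claw":0},
  ],
)

```text
time: 2.2
ee_pos: [0.4237, 0.0899, 0.2316]
tcp_rot: [0.0, 0.826, 0.564, 0.0]
force: [1.5, 0.9, 0.2]
opening: 0.0855
gripper_force: 0.0
```

```bash
python3 -c "
from h import *
go((.525,-.212,.12),-56.9)"
```

```text
shift [-0.2442  0.2043  0.1116] twist 0.62 pos [0.4237 0.0899 0.2316] yaw -21.38 tilt -1.0 t 2.2 open 0.08552444449817133
```

step_arm(
  rows=[
    {"x":-0.244,"y":0.204,"z":0.11,"twist":0.62,"claw":0},
    {"x":-0.244,"y":0.204,"z":0.11,"twist":0.62,"claw":0},
    {"x":-0.244,"y":0.204,"z":0.11,"twist":0.62,"claw":0},
    {"x":-0.244,"y":0.204,"z":0.11,"twist":0.62,"claw":0},
    {"x":-0.244,"y":0.204,"z":0.11,"twist":0.62,"claw":0},
    {"x":-0.244,"y":0.204,"z":0.11,"twist":0.62,"claw":0},
    {"x":-0.244,"y":0.204,"z":0.11,"twist":0.62,"claw":0},
    {"x":-0.244,"y":0.204,"z":0.11,"twist":0.62,"claw":0},
    {"x":-0.244,"y":0.204,"z":0.11,"twist":0.62,"claw":0},
    {"x":-0.244,"y":0.204,"z":0.11,"twist":0.62,"claw":0},
    {"x":-0.244,"y":0.204,"z":0.11,"twist":0.62,"claw":0},
    {"x":-0.244,"y":0.204,"z":0.11,"twist":0.62,"claw":0},
  ],
)

```text
time: 3.2
ee_pos: [0.526, -0.2081, 0.1217]
tcp_rot: [-0.0, 0.958, 0.288, -0.0]
force: [-0.0, 0.1, 0.3]
opening: 0.0854
gripper_force: 0.0
```

```bash
python3 - <<'E'
from h import *
go((.5248,-.212,.003),-56.9)
im=imaging.get_image("top");print(proj("top",(.525,-.212,.028)))
cv2.imwrite("pics/p.png",cv2.resize(im[150:250,370:490],(720,600),interpolation=cv2.INTER_CUBIC))
E
```

```text
shift [-0.0032  0.0026  0.1187] twist 0.007 pos [ 0.526  -0.2081  0.1217] yaw -56.51 tilt -1.0 t 3.2 open 0.08538010724930999
[432.47509421 205.12683219]
```

View pics/p.png

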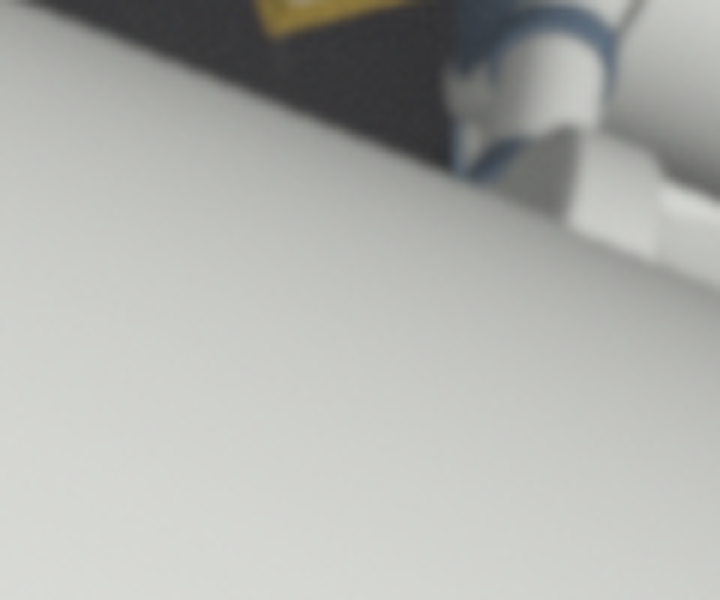

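The arm hides the pointer from the top camera, so I'm descending on the measured pose.

step_arm(
  rows=[
    {"x":-0.003,"y":0.0025,"z":0.04,"twist":0.007,"claw":0},
    {"x":-0.003,"y":0.0025,"z":0.08,"twist":0.007,"claw":0},
    {"x":-0.003,"y":0.0025,"z":0.105,"twist":0.007,"claw":0},
    {"x":-0.003,"y":0.0025,"z":0.118,"twist":0.007,"claw":0},
    {"x":-0.003,"y":0.0025,"z":0.118,"twist":0.007,"claw":0},
    {"x":-0.003,"y":0.0025,"z":0.118,"twist":0.007,"claw":0},
  ],
)

```text
time: 3.75
ee_pos: [0.5251, -0.212, 0.0036]
tcp_rot: [-0.0, 0.959, 0.285, -0.0]
force: [-0.0, 0.3, 0.4]
opening: 0.0853
gripper_force: 0.0
```

```bash
python3 - <<'E'
from h import *
go((.5248,-.212,.003),-56.9)
im=imaging.get_image("scene")
cv2.imwrite("pics/s.png",cv2.resize(im[180:300,310:450],(700,600),interpolation=cv2.INTER_CUBIC))
E
```

```text
shift [-0.0003 -0.0002  0.0006] twist 0.0 pos [ 0.5251 -0.212   0.0036] yaw -56.89 tilt -1.0 t 3.75 open 0.08533353906097205
```

View pics/s.png

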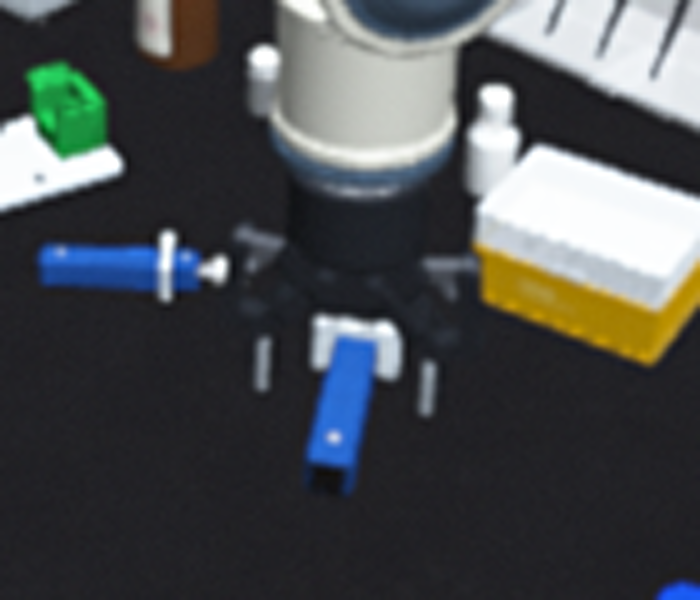

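The fingers straddle the barrel, with the pads at crop pixels (262,365) and (427,390) and the barrel between them behind the collar. Closing now.

step_arm(
  rows=[
    {"claw":1},
    {"claw":1},
    {"claw":1},
    {"claw":1},
    {"claw":1},
    {"claw":1},
    {"claw":1},
    {"claw":1},
    {"claw":1},
    {"claw":1},
  ],
)

```text
schema error: expected keys x, y, z, twist, claw
```

step_arm(
  rows=[
    {"x":0,"y":0,"z":0,"twist":0,"claw":1},
    {"x":0,"y":0,"z":0,"twist":0,"claw":1},
    {"x":0,"y":0,"z":0,"twist":0,"claw":1},
    {"x":0,"y":0,"z":0,"twist":0,"claw":1},
    {"x":0,"y":0,"z":0,"twist":0,"claw":1},
    {"x":0,"y":0,"z":0,"twist":0,"claw":1},
    {"x":0,"y":0,"z":0,"twist":0,"claw":1},
    {"x":0,"y":0,"z":0,"twist":0,"claw":1},
    {"x":0,"y":0,"z":0,"twist":0,"claw":1},
    {"x":0,"y":0,"z":0,"twist":0,"claw":1},
  ],
)

```text
time: 4.63
ee_pos: [0.5254, -0.213, 0.0039]
tcp_rot: [0.0, 0.959, 0.284, 0.0]
force: [-0.8, 1.2, 11.4]
opening: 0.0252
gripper_force: 60.3
```

step_arm(
  rows=[
    {"x":0,"y":0,"z":-0.03,"twist":0,"claw":1},
    {"x":0,"y":0,"z":-0.07,"twist":0,"claw":1},
    {"x":0,"y":0,"z":-0.11,"twist":0,"claw":1},
    {"x":0,"y":0,"z":-0.145,"twist":0,"claw":1},
    {"x":0,"y":0,"z":-0.145,"twist":0,"claw":1},
    {"x":0,"y":0,"z":-0.145,"twist":0,"claw":1},
  ],
)

```text
time: 5.13
ee_pos: [0.526, -0.2133, 0.15]
tcp_rot: [0.001, 0.959, 0.284, 0.001]
force: [-0.1, 0.3, -3.5]
opening: 0.0246
gripper_force: 60.4
```

```bash
python3 -c "
from h import *
go((.5315,.1208,.149),75)"
```

```text
shift [ 0.1868 -0.2771  0.0004] twist -2.303 pos [ 0.526  -0.2133  0.15  ] yaw -56.95 tilt -0.99999 t 5.1333 open 0.024644508063586035
```

step_arm(
  rows=[
    {"x":0.02,"y":-0.03,"z":0,"twist":-0.12,"claw":1},
    {"x":0.04,"y":-0.06,"z":0,"twist":-0.24,"claw":1},
    {"x":0.06,"y":-0.09,"z":0,"twist":-0.36,"claw":1},
    {"x":0.08,"y":-0.12,"z":0,"twist":-0.48,"claw":1},
    {"x":0.1,"y":-0.15,"z":0,"twist":-0.6,"claw":1},
    {"x":0.12,"y":-0.18,"z":0,"twist":-0.72,"claw":1},
    {"x":0.14,"y":-0.21,"z":0,"twist":-0.84,"claw":1},
    {"x":0.16,"y":-0.24,"z":0,"twist":-0.96,"claw":1},
    {"x":0.187,"y":-0.277,"z":0,"twist":-1.08,"claw":1},
    {"x":0.187,"y":-0.277,"z":0,"twist":-1.2,"claw":1},
    {"x":0.187,"y":-0.277,"z":0,"twist":-1.32,"claw":1},
    {"x":0.187,"y":-0.277,"z":0,"twist":-1.44,"claw":1},
  ],
)

```text
time: 6.13
ee_pos: [0.5297, 0.1223, 0.1463]
tcp_rot: [-0.001, 0.53, 0.848, -0.001]
force: [0.5, -0.1, -2.0]
opening: 0.0245
gripper_force: 60.3
```

step_arm(
  rows=[
    {"x":0,"y":0,"z":0,"twist":-0.12,"claw":1},
    {"x":0,"y":0,"z":0,"twist":-0.24,"claw":1},
    {"x":0,"y":0,"z":0,"twist":-0.36,"claw":1},
    {"x":0,"y":0,"z":0,"twist":-0.48,"claw":1},
    {"x":0,"y":0,"z":0,"twist":-0.6,"claw":1},
    {"x":0,"y":0,"z":0,"twist":-0.72,"claw":1},
    {"x":0,"y":0,"z":0,"twist":-0.8,"claw":1},
    {"x":0,"y":0,"z":0,"twist":-0.863,"claw":1},
    {"x":0,"y":0,"z":0,"twist":-0.863,"claw":1},
    {"x":0,"y":0,"z":0,"twist":-0.863,"claw":1},
  ],
)

```text
time: 6.97
ee_pos: [0.5301, 0.1212, 0.1469]
tcp_rot: [-0.001, 0.132, 0.991, -0.0]
force: [0.1, 1.0, -3.1]
opening: 0.0251
gripper_force: 60.3
```

```bash
python3 - <<'E'
from h import *
go((.5315,.1208,.149),75)
im=imaging.get_image("top");sc=imaging.get_image("scene")
cv2.imwrite("pics/top2.png",im);cv2.imwrite("pics/sc2.png",sc)
a=cv2.resize(im[150:270,250:350],(500,600),interpolation=cv2.INTER_CUBIC)
b=cv2.resize(sc[130:250,260:320+0],(300,600),interpolation=cv2.INTER_CUBIC)
b=cv2.resize(sc[120:240,250:350],(300,360),interpolation=cv2.INTER_CUBIC)
o=np.zeros((600,800,3),np.uint8);o[:,:500]=a;o[:360,500:]=b
cv2.imwrite("pics/c2.png",o)
p=ctrl.get_obs()["ee_pos"];zu=p[2]-.0039
t=np.radians(165);d=np.array([np.cos(t),np.sin(t)])
for cam in("top","scene"):
    for n,lx,lz in(("collar",.042,.018),("mouth",.07,.014),("knob",.1,.014),("pointer",0,0)):
        X=np.r_[p[:2]+d*lx,zu+lz]
        for r in finder.mark_of(cam,n)[:3]:
            print(cam,n,round(r["p"],2),np.round(r["location"],1),"pred",proj(cam,X).round(1),at_z(cam,r["location"],X[2]).round(4),X.round(4))
E
```

```text
shift [-0.0015 -0.     -0.0021] twist -0.002 pos [0.5301 0.1212 0.1469] yaw 74.87 tilt -1.0 t 6.9667 open 0.025112027817066344
top collar 0.84 [368.4 206.6] pred [293.5 221.1] [ 0.51   -0.0338  0.1616] [0.4899 0.1321 0.1616]
top collar 0.77 [293.  222.2] pred [293.5 221.1] [0.4875 0.1333 0.1616] [0.4899 0.1321 0.1616]
top mouth 0.82 [374.1 199.2] pred [291.  233.9] [ 0.5263 -0.0485  0.1576] [0.4628 0.1394 0.1576]
top mouth 0.5 [289.9 234.1] pred [291.  233.9] [0.4625 0.1418 0.1576] [0.4628 0.1394 0.1576]
top knob 0.46 [378.3 192.5] pred [288.2 247.5] [ 0.5407 -0.0593  0.1576] [0.4339 0.1471 0.1576]
top knob 0.22 [290.5 234.5] pred [288.2 247.5] [0.4615 0.1405 0.1576] [0.4339 0.1471 0.1576]
top pointer 0.6 [299.  203.2] pred [297.8 204. ] [0.5321 0.1185 0.1436] [0.5304 0.1212 0.1436]
top pointer 0.5 [358.4 213.5] pred [297.8 204. ] [ 0.4991 -0.0123  0.1436] [0.5304 0.1212 0.1436]
scene collar 0.9 [292.3 176.6] pred [293.2 176.9] [0.489  0.1359 0.1616] [0.4899 0.1321 0.1616]
scene collar 0.63 [341.7 235.5] pred [293.2 176.9] [ 0.3894 -0.1965  0.1616] [0.4899 0.1321 0.1616]
scene mouth 0.8 [279.7 178.7] pred [285.2 180.1] [0.4559 0.1592 0.1576] [0.4628 0.1394 0.1576]
scene mouth 0.51 [346.5 233.5] pred [285.2 180.1] [ 0.4076 -0.1951  0.1576] [0.4628 0.1394 0.1576]
scene knob 0.51 [354.9 234.2] pred [276.3 182.4] [ 0.4209 -0.2119  0.1576] [0.4339 0.1471 0.1576]
scene knob 0.5 [272.9 180.8] pred [276.3 182.4] [0.4323 0.1633 0.1576] [0.4339 0.1471 0.1576]
scene pointer 0.7 [334.9 239.2] pred [305.6 178.7] [ 0.3823 -0.1786  0.1436] [0.5304 0.1212 0.1436]
scene pointer 0.69 [304.3 178.4] pred [305.6 178.7] [0.5288 0.1256 0.1436] [0.5304 0.1212 0.1436]
```

View pics/c2.png

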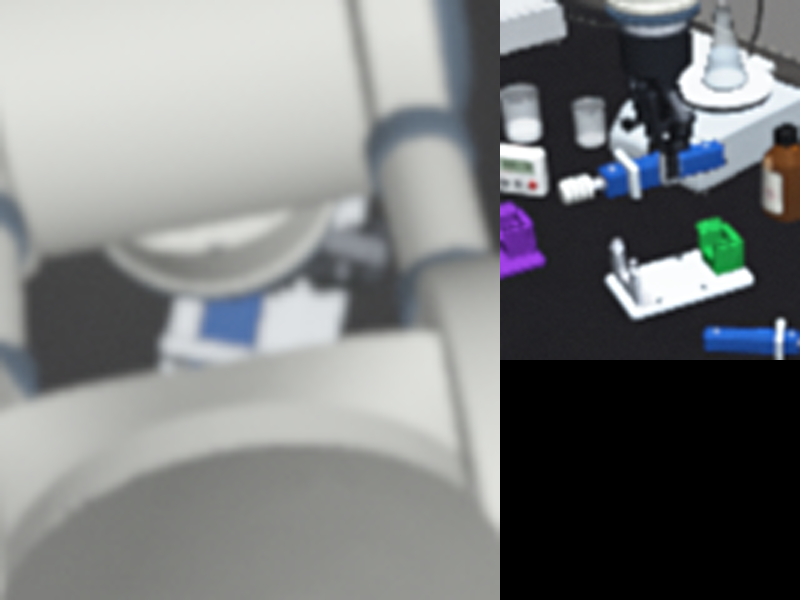

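```bash
python3 - <<'E'
from h import *
sc=cv2.imread("pics/sc2.png");S=7;x0,y0=250,150
a=cv2.resize(sc[y0:y0+85,x0:x0+105],None,fx=S,fy=S,interpolation=cv2.INTER_CUBIC)
def dr(org,yaw,loops,col):
    c,s=np.cos(yaw),np.sin(yaw)
    for L in loops:
        P=[]
        for x,y,z in np.array(L)/1e3:
            p=proj("scene",(org[0]+c*x-s*y,org[1]+s*x+c*y,org[2]+z));P.append(((p-[x0,y0]+.5)*S))
        cv2.polylines(a,[np.int32(P)],True,col,1)
box=lambda a,b,w,z:[[(a,-w,z),(b,-w,z),(b,w,z),(a,w,z)]]
dr((.5315,.1208,0),2.8795,box(-85,65,42,10)+box(-74,-46,15,59),(0,0,255))
p=ctrl.get_obs()["ee_pos"]
dr((p[0],p[1],p[2]-.0039),2.8774,box(-70,70,13,28)+box(38,46,25,36)+[[(85,0,26),(115,0,26),(115,0,2),(85,0,2)]],(0,255,255))
cv2.imwrite("pics/ov.png",a)
E
```

```text
(no output)
```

View pics/ov.png

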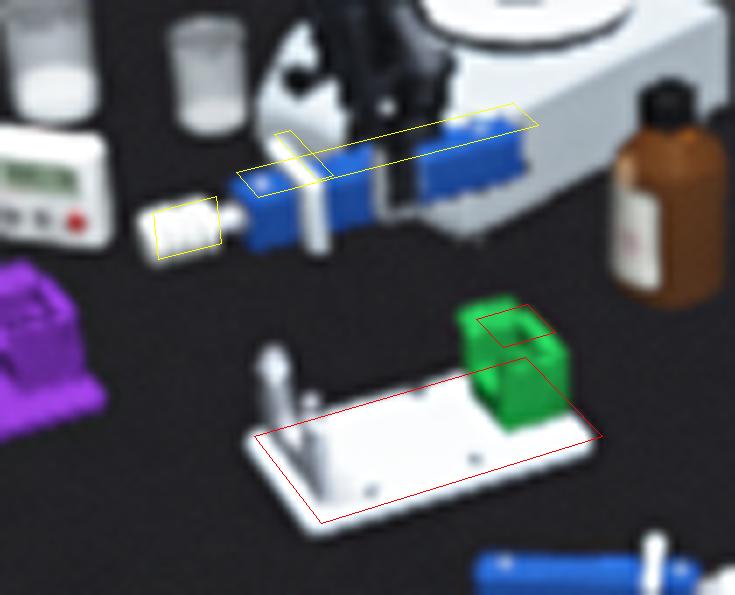

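Both cameras show the held pointer about 2.5 mm further forward than the TCP predicts, relative to the jig. Lateral position and yaw agree. I'll shift back by that amount and go down to just above the prongs.

step_arm(
  rows=[
    {"x":-0.0037,"y":0,"z":0.02,"twist":-0.002,"claw":1},
    {"x":-0.0037,"y":0,"z":0.045,"twist":-0.002,"claw":1},
    {"x":-0.0037,"y":0,"z":0.065,"twist":-0.002,"claw":1},
    {"x":-0.0037,"y":0,"z":0.072,"twist":-0.002,"claw":1},
    {"x":-0.0037,"y":0,"z":0.072,"twist":-0.002,"claw":1},
    {"x":-0.0037,"y":0,"z":0.072,"twist":-0.002,"claw":1},
  ],
)

```text
time: 7.97
ee_pos: [0.5347, 0.1204, 0.0767]
tcp_rot: [-0.0, 0.13, 0.992, -0.0]
force: [0.2, 0.2, -2.4]
opening: 0.0247
gripper_force: 60.2
```

```bash
python3 - <<'E'
from h import *
go((.5337,.1202,.034),75)
sc=imaging.get_image("scene");tp=imaging.get_image("top")
a=cv2.resize(sc[165:235,255:345],None,fx=5,fy=5,interpolation=cv2.INTER_CUBIC)
b=cv2.resize(tp[180:260,260:330],(306,350),interpolation=cv2.INTER_CUBIC)
cv2.imwrite("pics/c3.png",np.hstack([a,b]))
E
```

```text
shift [ 0.0009 -0.0004  0.0427] twist 0.002 pos [0.5347 0.1204 0.0767] yaw 75.11 tilt -1.0 t 7.9667 open 0.0246981912119275
```

View pics/c3.png

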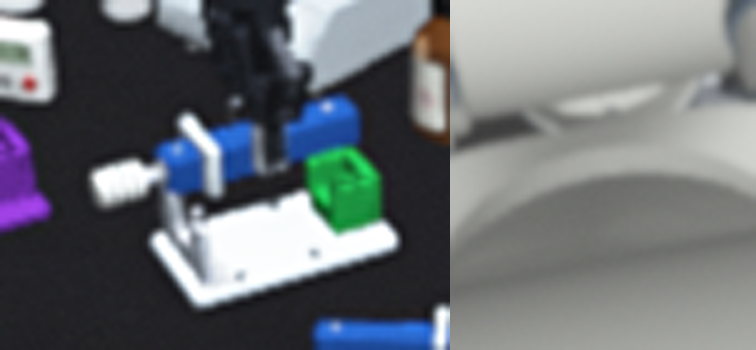

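The barrel hangs over the saddle and bracket with the collar behind the prongs and the knob in front. Lowering it.

step_arm(
  rows=[
    {"x":0.0007,"y":-0.0003,"z":0.008,"twist":0.002,"claw":1},
    {"x":0.0007,"y":-0.0003,"z":0.014,"twist":0.002,"claw":1},
    {"x":0.0007,"y":-0.0003,"z":0.019,"twist":0.002,"claw":1},
    {"x":0.0007,"y":-0.0003,"z":0.022,"twist":0.002,"claw":1},
    {"x":0.0007,"y":-0.0003,"z":0.022,"twist":0.002,"claw":1},
  ],
)

```text
time: 8.48
ee_pos: [0.5338, 0.1206, 0.0536]
tcp_rot: [-0.0, 0.131, 0.991, 0.0]
force: [2.6, 4.5, -5.6]
opening: 0.025
gripper_force: 59.9
```

step_arm(
  rows=[
    {"x":0,"y":0.001,"z":0.001,"twist":0,"claw":1},
    {"x":0,"y":0.001,"z":0.004,"twist":0,"claw":1},
    {"x":0,"y":0.001,"z":0.008,"twist":0,"claw":1},
    {"x":0,"y":0.001,"z":0.012,"twist":0,"claw":1},
    {"x":0,"y":0.001,"z":0.012,"twist":0,"claw":1},
  ],
)

```text
time: 8.9
ee_pos: [0.5334, 0.1211, 0.0414]
tcp_rot: [-0.001, 0.131, 0.991, -0.0]
force: [-0.8, 0.2, -2.3]
opening: 0.025
gripper_force: 60.3
```

Free of side load. Going down the rest.

step_arm(
  rows=[
    {"x":0,"y":0,"z":0.003,"twist":0,"claw":1},
    {"x":0,"y":0,"z":0.005,"twist":0,"claw":1},
    {"x":0,"y":0,"z":0.007,"twist":0,"claw":1},
    {"x":0,"y":0,"z":0.007,"twist":0,"claw":1},
  ],
)

```text
time: 9.23
ee_pos: [0.5338, 0.1212, 0.0349]
tcp_rot: [-0.0, 0.131, 0.991, -0.0]
force: [-0.3, -0.7, -2.3]
opening: 0.0245
gripper_force: 60.4
```

step_arm(
  rows=[
    {"x":0,"y":0,"z":0.001,"twist":0,"claw":1},
    {"x":0,"y":0,"z":0.0015,"twist":0,"claw":1},
    {"x":0,"y":0,"z":0.002,"twist":0,"claw":1},
    {"x":0,"y":0,"z":0.002,"twist":0,"claw":1},
  ],
)

```text
time: 9.57
ee_pos: [0.534, 0.1213, 0.0339]
tcp_rot: [0.0, 0.13, 0.991, 0.0]
force: [-4.5, 0.0, 10.2]
opening: 0.0251
gripper_force: 62.1
```

It's seated: contact of about 12 N at the expected height. Letting go and rising.

step_arm(
  rows=[
    {"x":0,"y":0,"z":0,"twist":0,"claw":0},
    {"x":0,"y":0,"z":0,"twist":0,"claw":0},
    {"x":0,"y":0,"z":0,"twist":0,"claw":0},
    {"x":0,"y":0,"z":0,"twist":0,"claw":0},
    {"x":0,"y":0,"z":0,"twist":0,"claw":0},
    {"x":0,"y":0,"z":0,"twist":0,"claw":0},
    {"x":0,"y":0,"z":-0.03,"twist":0,"claw":0},
    {"x":0,"y":0,"z":-0.06,"twist":0,"claw":0},
    {"x":0,"y":0,"z":-0.08,"twist":0,"claw":0},
    {"x":0,"y":0,"z":-0.08,"twist":0,"claw":0},
    {"x":0,"y":0,"z":-0.08,"twist":0,"claw":0},
  ],
)

```text
time: 10.48
ee_pos: [0.5346, 0.1213, 0.1142]
tcp_rot: [0.001, 0.131, 0.991, 0.0]
force: [-0.3, 0.2, -0.5]
opening: 0.0854
gripper_force: 0.0
```

```bash
python3 - <<'E'
from h import *
t=np.radians(165);d=np.array([np.cos(t),np.sin(t)])
P=np.array([.534,.1213])+d*.0023   # pointer origin
K=P+d*.100
print("knob",K); go(np.r_[K,.114],75)
for cam in("scene","top"):
    im=imaging.get_image(cam)
    for n,lx,lz in(("collar",.042,.048),("mouth",.07,.044),("knob",.1,.044)):
        X=np.r_[P+d*lx,lz]
        for r in finder.mark_of(cam,n)[:2]: print(cam,n,round(r["p"],2),np.round(r["location"],1),proj(cam,X).round(1))
    if cam=="scene": cv2.imwrite("pics/c4.png",cv2.resize(im[165:235,255:345],None,fx=6,fy=6,interpolation=cv2.INTER_CUBIC))
E
```

```text
knob [0.43518579 0.14777719]
shift [ 0.1029 -0.0002 -0.    ] twist -0.0 pos [0.5346 0.1213 0.1142] yaw 75.0 tilt -1.0 t 10.4833 open 0.08535584775290013
scene collar 0.9 [296.6 205.1] [295.9 206.5]
scene collar 0.71 [342.8 235.3] [295.9 206.5]
scene mouth 0.93 [286.9 207.4] [288.2 209.7]
scene mouth 0.79 [348.  235.8] [288.2 209.7]
scene knob 0.5 [277.4 211.9] [279.8 212.2]
scene knob 0.42 [355.8 235.6] [279.8 212.2]
top collar 0.84 [366.2 206. ] [296.4 227.2]
top mouth 0.76 [373.4 198.1] [294.2 238.6]
top knob 0.5 [379.  193.7] [291.7 250.8]
```

View pics/c4.png

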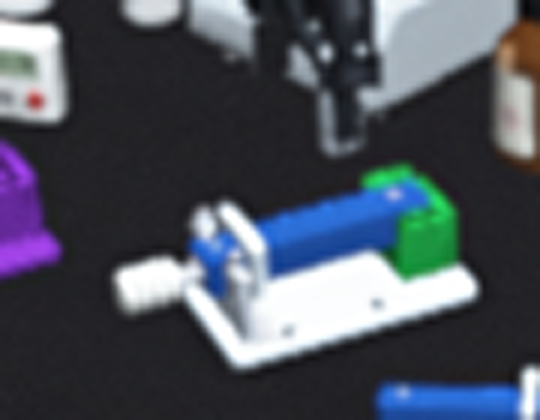

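The pointer is fully seated, with its collar behind the prongs and the knob in front at crop pixel (150,283). Moving to the knob.

step_arm(
  rows=[
    {"x":0.035,"y":0,"z":0,"twist":0,"claw":0},
    {"x":0.07,"y":0,"z":0,"twist":0,"claw":0},
    {"x":0.104,"y":0,"z":0,"twist":0,"claw":0},
    {"x":0.104,"y":0,"z":0,"twist":0,"claw":0},
    {"x":0.104,"y":0,"z":0.03,"twist":0,"claw":0},
    {"x":0.104,"y":0,"z":0.06,"twist":0,"claw":0},
    {"x":0.104,"y":0,"z":0.08,"twist":0,"claw":0},
    {"x":0.104,"y":0,"z":0.089,"twist":0,"claw":0},
    {"x":0.104,"y":0,"z":0.089,"twist":0,"claw":0},
    {"x":0.104,"y":0,"z":0.089,"twist":0,"claw":0},
  ],
)

```text
time: 11.72
ee_pos: [0.4336, 0.1481, 0.0244]
tcp_rot: [-0.0, 0.131, 0.991, -0.0]
force: [-0.6, -0.6, 0.5]
opening: 0.0853
gripper_force: 0.0
```

step_arm(
  rows=[
    {"x":0,"y":0,"z":0,"twist":0,"claw":1},
    {"x":0,"y":0,"z":0,"twist":0,"claw":1},
    {"x":0,"y":0,"z":0,"twist":0,"claw":1},
    {"x":0,"y":0,"z":0,"twist":0,"claw":1},
    {"x":0,"y":0,"z":0,"twist":0,"claw":1},
    {"x":0,"y":0,"z":0,"twist":0,"claw":1},
    {"x":0,"y":0,"z":0,"twist":0,"claw":1},
    {"x":0,"y":0,"z":0,"twist":0,"claw":1},
    {"x":0,"y":0,"z":0,"twist":0,"claw":1},
  ],
)

```text
time: 12.47
ee_pos: [0.4336, 0.1482, 0.0244]
tcp_rot: [0.0, 0.13, 0.991, 0.0]
force: [0.2, 0.4, 4.6]
opening: 0.0224
gripper_force: 58.6
```

step_arm(
  rows=[
    {"x":0.003,"y":0,"z":0,"twist":0,"claw":1},
    {"x":0.007,"y":0,"z":0,"twist":0,"claw":1},
    {"x":0.011,"y":0,"z":0,"twist":0,"claw":1},
    {"x":0.015,"y":0,"z":0,"twist":0,"claw":1},
    {"x":0.018,"y":0,"z":0,"twist":0,"claw":1},
    {"x":0.02,"y":0,"z":0,"twist":0,"claw":1},
    {"x":0.02,"y":0,"z":0,"twist":0,"claw":1},
    {"x":0.02,"y":0,"z":0,"twist":0,"claw":1},
  ],
)

```text
time: 13.13
ee_pos: [0.4142, 0.1535, 0.0244]
tcp_rot: [0.0, 0.13, 0.991, 0.0]
force: [5.1, 0.0, 3.1]
opening: 0.0226
gripper_force: 58.6
```

step_arm(
  rows=[
    {"x":0.003,"y":0,"z":0,"twist":0,"claw":1},
    {"x":0.007,"y":0,"z":0,"twist":0,"claw":1},
    {"x":0.011,"y":0,"z":0,"twist":0,"claw":1},
    {"x":0.015,"y":0,"z":0,"twist":0,"claw":1},
    {"x":0.019,"y":0,"z":0,"twist":0,"claw":1},
    {"x":0.023,"y":0,"z":0,"twist":0,"claw":1},
    {"x":0.025,"y":0,"z":0,"twist":0,"claw":1},
    {"x":0.025,"y":0,"z":0,"twist":0,"claw":1},
    {"x":0.025,"y":0,"z":0,"twist":0,"claw":1},
  ],
)

```text
time: 13.88
ee_pos: [0.3905, 0.16, 0.0244]
tcp_rot: [0.001, 0.13, 0.991, 0.0]
force: [7.1, -1.4, 1.8]
opening: 0.0223
gripper_force: 58.6
```

```bash
python3 - <<'E'
from h import *
t=np.radians(165);d=np.array([np.cos(t),np.sin(t),0])
s=ctrl.get_obs();print("pull",(s["ee_pos"]-[.4336,.1482,.0244])@d,"F",s["force"]@d,s["force"])
for cam in("scene","top"):
    im=imaging.get_image(cam)
    for n in("collar","mouth","knob"):
        for r in finder.mark_of(cam,n)[:2]: print(cam,n,round(r["p"],2),np.round(r["location"],1))
    if cam=="scene": cv2.imwrite("pics/c5.png",cv2.resize(im[175:230,240:330],None,fx=8,fy=8,interpolation=cv2.INTER_CUBIC))
E
```

```text
pull 0.04465935833447068 F -7.201004707375139 [ 7.07898739 -1.40340508  1.82687202]
scene collar 0.71 [295.1 207.6]
scene collar 0.6 [342.4 234.5]
scene mouth 0.75 [284.1 206.3]
scene mouth 0.61 [351.1 234.8]
scene knob 0.53 [357.9 235.7]
scene knob 0.49 [293.7 207. ]
top collar 0.84 [295.6 224.7]
top collar 0.58 [366.5 206. ]
top mouth 0.86 [373.3 198.1]
top knob 0.51 [379.3 195.6]
```

View pics/c5.png

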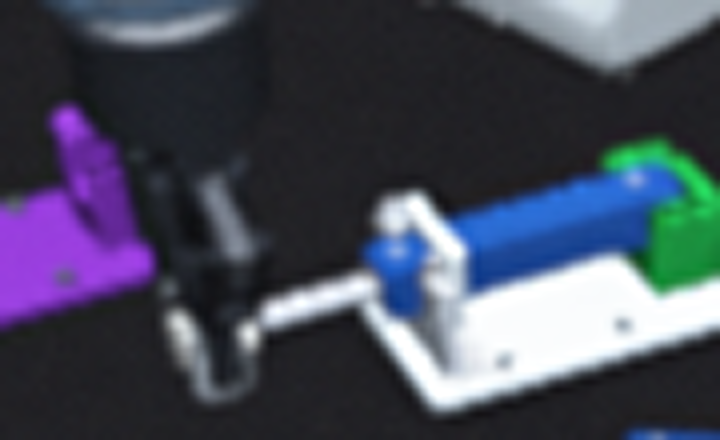

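The rod is drawn about 40 mm. No red shows yet at the mouth (370,275 in the crop), and the force is about 7 N, both as expected. Pulling the last 10 mm.

step_arm(
  rows=[
    {"x":0.002,"y":0,"z":0,"twist":0,"claw":1},
    {"x":0.004,"y":0,"z":0,"twist":0,"claw":1},
    {"x":0.006,"y":0,"z":0,"twist":0,"claw":1},
    {"x":0.008,"y":0,"z":0,"twist":0,"claw":1},
    {"x":0.01,"y":0,"z":0,"twist":0,"claw":1},
    {"x":0.01,"y":0,"z":0,"twist":0,"claw":1},
    {"x":0.01,"y":0,"z":0,"twist":0,"claw":1},
    {"x":0.01,"y":0,"z":0,"twist":0,"claw":1},
  ],
)

```text
time: 14.95
ee_pos: [0.3812, 0.1626, 0.0244]
tcp_rot: [0.001, 0.131, 0.991, 0.0]
force: [7.5, -1.7, 1.7]
opening: 0.0224
gripper_force: 58.6
```

```bash
python3 - <<'E'
from h import *
t=np.radians(165);d=np.array([np.cos(t),np.sin(t),0])
F=[]
for i in range(5):
    im=imaging.get_image("scene");s=ctrl.get_obs();F.append(s["force"]@d)
print("pull",(s["ee_pos"]-[.4336,.1482,.0244])@d,"F",np.round(F,1))
i=im.astype(int);m=(i[...,2]-np.maximum(i[...,0],i[...,1]))
r=m[195:225,265:300];print("red",np.argwhere(r>30)+[195,265],r.max())
cv2.imwrite("pics/c6.png",cv2.resize(im[190:230,250:310],None,fx=12,fy=12,interpolation=cv2.INTER_CUBIC))
E
```

```text
pull 0.05429610365039491 F [-8.2 -8.3 -8.3 -9.  -8.5]
red [[208 285]
 [209 284]
 [209 285]
 [209 286]
 [210 285]
 [210 286]
 [211 285]
 [211 286]
 [212 285]
 [212 286]] 174
```

View pics/c6.png

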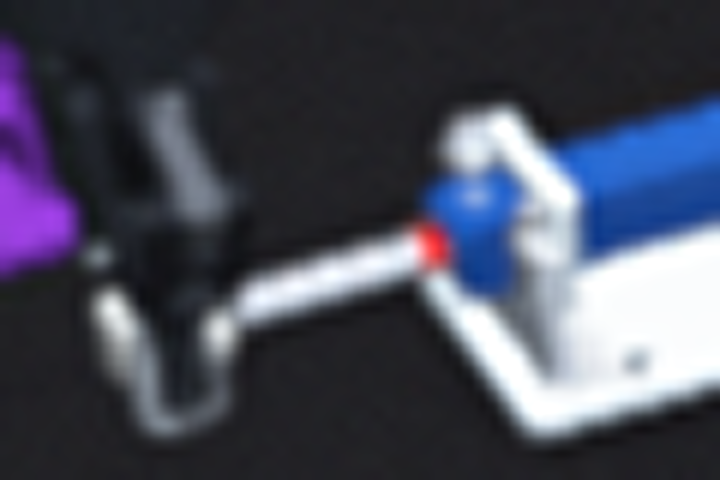

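The red ring shows at the mouth (432,245 in the crop), about its full width, and the force of about 8.5 N fits 47–50 mm. I'll add 1.5 mm for margin, let it settle and hand in.

step_arm(
  rows=[
    {"x":0.0008,"y":0,"z":0,"twist":0,"claw":1},
    {"x":0.0015,"y":0,"z":0,"twist":0,"claw":1},
    {"x":0.0015,"y":0,"z":0,"twist":0,"claw":1},
    {"x":0.0015,"y":0,"z":0,"twist":0,"claw":1},
    {"x":0.0015,"y":0,"z":0,"twist":0,"claw":1},
    {"x":0.0015,"y":0,"z":0,"twist":0,"claw":1},
    {"x":0.0015,"y":0,"z":0,"twist":0,"claw":1},
    {"x":0.0015,"y":0,"z":0,"twist":0,"claw":1},
  ],
)

```text
time: 15.87
ee_pos: [0.3799, 0.163, 0.0244]
tcp_rot: [0.001, 0.131, 0.991, 0.0]
force: [8.5, -1.6, 2.6]
opening: 0.0224
gripper_force: 58.6
```

```bash
python3 - <<'E'
from h import *
s=ctrl.get_obs();print(s["ee_pos"],s["force"],s["gripper_force"]);print(ctrl.hand_in())
E
```

```text
[0.37986767 0.1629991  0.02439966] [ 8.46468285 -1.556439    2.5935396 ] 58.634140491485596
the job is handed in; nothing more can be done
None
```

I handed the job in at about 16 s with the larger pointer seated in the jig and the gripper still holding the knob; the rod is drawn to its mark, about 50 mm judging by the red ring and the pull force, and the hand-in returned no verdict.

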